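# Seat a mounting plate on a drilling jig's dowel pins and clamp it

## Robot

A 6-joint arm with a two-finger parallel gripper is mounted at the origin on a cart in front of the work surface, level with it; the furniture and walls round the work are solid. World frame = base frame: x ahead of the robot, y to its left, z up, the work surface at z = 0. Lengths are in m, angles in rad, forces in N, time in s.
With the tool pointing down it reaches from about 0.4 to 0.825 m from the base axis. Payload 7 kg.
Tool frame: the origin (TCP) lies midway between the tips of the shut fingers; the grasp point (between the pads) lies 19 mm behind it; z points along the fingers, y is the direction in which the jaws open and shut (so a half turn about z gives the same grasp; the last joint's range is limited). The gripper opens to 88 mm and grips with 3 to 60 N. Pads are 19 mm wide; open, the fingers measure 130 mm over their backs; the gripper's body (78 mm by 193 mm) begins 47 mm behind the grasp point.
Start: joints at [1.556, 0.359, 0.012, 0, -1.224, -0.288], TCP at [0.201, 0.644, 0.227] pointing down, gripper open.
Joint ranges: [-3.07, 3.07], [-1.43, 2.12], [-1.02, 1.25], [-3.03, 1.67], [-3.05, -0], [-3.03, 3.03]. Speed limits (rad/s): [2.39, 2.39, 3.01, 3.14, 3.14, 3.14].

## Interface

Orientations are given as a rotation vector (axis times angle).
In Python, from cell import env gives the robot as it stands. The module is installed in compiled form; this text tells all that it offers.
- The arm moves only by the tool carry_out, never from a script. Its argument "increments" is a list of rows, each a list of 5 numbers: the shift along the world's x, y, z each as a share of 0.05 m, from -1 to 1, then the turn about the world's z as a share of pi rad, from -1 to 1, then the gripper's target within -1 to 1 (shut at 1, half-way at 0, fully open at -1). A call has 1 to 20 rows; each row shifts and turns the commanded pose from where the row before left it; what a row does not reach is not made up. A row lasts 1/10 s, in which the tool goes at most 50 mm and 8.59 degrees, less where a joint would pass 70% of its speed; a pose out of reach is approached as far as the arm can. A call with a number of a shift or a turn outside -1 to 1 is refused whole. A call with a gripper value outside its range is refused whole. The fingers move at their own pace and stop on an object; the grip force is fixed at half the most. Time passes only in rows, so rows that do not move let the fingers close. It gives the time, the measured TCP pose, the force and the opening at its end, in the units of the state.
- env.get_obs(): the state, without advancing time (a new reading comes with each control period).
- env.read_camera(name): name is "scene" or "side" or "wrist"; returns a dict with "image" (400x640x3 uint8, red, green, blue), "camera_matrix" (3x3 intrinsics, pixels), "rvec" (rotation vector, rad) and "tvec" (3), from world to camera coordinates, as OpenCV has them; the wrist camera has in their place "T_tool_cam" (4x4, takes a point from camera to tool coordinates, whose origin is the TCP and whose axes are the flange's). Camera axes: x right, y down, z forward; pixel columns grow to the right and rows downward; lengths in m; the calibration is good to about 2 mm. The wrist camera is an equidistant fisheye: a pixel r from the principal point sees the ray r / f radians off the axis. A picture is of the moment at which its call begins: read the wrist's pose just before it. There is no depth.
- env.sign_off(): hands the job in, once; it reports no verdict.
The state is a dict: "t": time; "joints": joint angles; "qd": joint speeds; "tau": joint torques, N m; "tcp_pos": TCP position; "orientation": TCP orientation; "contact_force": force on the tool from outside, world axes, zero at the start; "moment": the same for the moment, N m; "grip_width": opening from 0.0 (shut) to 1.0 (fully open).
Only numpy, scipy, OpenCV 4.12 (cv2) and the standard library are available. Lean on these libraries where they do the work, as an engineer would, in place of code of your own. Each camera call takes 0.05 s, during which the arm holds its last target.

## Task

The aluminium pump mounting plate lies crooked on the drilling jig, half on the loading step and half on the tips of the two dowel pins. Nudge it sideways with your fingertips until both its holes drop over the pins and it lies flat on the jig's bed (the fence at the back of the jig will guide it); do not pick it up. Only then push the ball-ended lever of the clamp over, as far as it goes, so that its rubber foot presses on the plate; leave the other things on the table where they are.

Things in the scene. Friction and masses are not known exactly. Their poses are not given: they have to be found in the camera images.
- jig: Drilling jig, bolted to the table. Origin on the table top under the mid-point of its two pins; x points away from the robot to the fence, y along the fence to the left, z up. In its frame (mm): dark steel base x -70..70, y -175..150, its top (the bed) at z = 15; bolt heads at x = +-58, y = -164 and 139, up to z = 21; clamp bracket x -26..26, y 93..135, up to z = 56.
- fence (a point): Middle of the top edge of the fence's front face. Steel bar along the jig's y at its far side: front face at x = 46 mm in the jig's frame, back at 60, y -153..75, top 40 mm above the table, three screw heads 6 mm high on it.
- step (a point): Middle of the top of the steel loading step at the jig's right end, 25 mm above the table, level with the pin tips. In the jig's frame (mm): x -56..44, y -153..-87; the plate slides off its left edge.
- pin_right (a point): Centre of the tip of the right (-y) dowel pin, 25 mm above the table, 10 mm above the bed. The pin is 12 mm in diameter; its nose tapers to 8 mm over the last 4.5 mm.
- pin_left (a point): Centre of the tip of the left (+y) dowel pin, like the other, 90 mm from it along the jig's y.
- plate: Aluminium mounting plate, loose, 90 (x) x 170 (y) x 10 mm, about 0.4 kg. Origin: centre of its underside. Starts flat at z = 25 mm, right end on the step, the rest on the pin tips, 14-24 mm too near (-x), 16-32 mm too far right (-y), turned up to 0.15 rad. Seated: z = 15 mm, straight over the jig's origin, just off the step. Touching the fence it is 1 mm past the pin line, which the holes allow.
- stud (a point): Top of the far one of two studs, 8 mm thick, that stand 16 mm up from the plate's top at plate x = +-22 mm, y = 0. The plate also has four 7 mm corner holes, too small for the pins.
- hole_right (a point): Centre of the plate's right dowel hole (15 mm in diameter, through), on the plate's top face, 45 mm to -y of the plate's centre. It belongs on pin_right.
- hole_left (a point): Centre of the plate's left dowel hole (15 mm in diameter, through), on the plate's top face, 45 mm to +y of the plate's centre. It belongs on pin_left.
- clamp (a joint): Angle of the clamp lever, rad. 0: closed, handle upright, arm level towards -y of the jig, its rubber foot (15 mm wide, 50 mm from the pivot) on the seated plate's left end. It grows as the handle leans back to +y and the arm rises; stop at 1.15, starts at 0.75 to 1.0. Stiff hinge: stays where left; moving it takes 3 to 4 N at the ball, closing it firmly 10 to 15 N.
- clamp_pivot (a point): Clamp hinge: point on the hinge axis (along the jig's x), 45 mm above the table, 112 mm to +y of the jig's origin.
- clamp_ball (a point): Centre of the black ball (24 mm in diameter) on the end of the clamp's steel handle (10 mm thick), 80 mm from the pivot. Push it from its +y side towards -y; it rises to 125 mm above the table at angle 0.
- spanner: Chromed adjustable spanner, 183 x 41 x 12 mm, lying on the table before the jig; leave it. Origin under its middle, its length along its y.
- lever_valve: Brass ball valve with a red lever, 119 x 38 x 59 mm, before the left half of the jig; leave it. Origin under its middle, its length along its y.
- nipple: Brass hex nipple, 47 x 25 x 22 mm, before the right end of the jig; leave it. Origin under its middle.
- tape: Roll of white thread tape, 51 mm wide, 14 mm high, behind the fence; leave it. Origin under its middle.
- coupling: Grey plastic pipe coupling, 54 x 37 x 36 mm, behind the fence; leave it. Origin under its middle.
- measure: Yellow tape measure, 60 mm high, blade drawn out, behind the left end of the jig; leave it. Origin under its middle.

How it is judged:
By the outcome, as a careful person would: the job done as asked, in the order asked, and still so for the second after the job is handed in, with the robot touching nothing.
It also fails if it takes over 51 s, if anything falls off the work surface, if the arm or the gripper's body presses on something with over 40 N, if the wrist force passes 120 N, or if a joint passes its speed limit or range.

## Working session

There is one attempt and no reset: what is moved stays moved. The work goes in short steps, Python scripts to look and compute and a tool call to move; the robot and the scene stay as the last step left them, time stands still between calls to the robot, and variables do not carry over. Pictures are saved under pics/ and viewed, and the job is handed in when it is done.

Besides the shell and the picture viewer there is one more tool, called as name([rows], argument=value, ...), one row to a line, values as JSON. carry_out: Moves the arm, as the interface text tells. Its arguments: {"type":"object","properties":{"increments":{"type":"array","items":{"type":"array","items":{"type":"number","minimum":-1,"maximum":1}}}},"required":["increments"]}

```bash
ls; mkdir -p pics
python3 - <<'E'
from cell import env
import cv2,numpy as np,pickle
o=env.get_obs(); print(o)
for n in ["scene","side","wrist"]:
    c=env.read_camera(n); cv2.imwrite(f"pics/{n}0.png",c["image"][:,:,::-1]); pickle.dump(c,open(f"{n}0.pkl","wb"))
    print(n,{k:np.round(v,4).tolist() for k,v in c.items() if k!="image"})
E
```

```text
pics
{'t': 0.0, 'joints': array([ 1.55612574e+00,  3.59374813e-01,  1.10501478e-02, -3.53120234e-04,
       -1.22409509e+00, -2.88079754e-01]), 'qd': array([-0.00013898,  0.00015042,  0.00040944,  0.00083335, -0.00248454,
       -0.00013795]), 'tau': array([ 5.02512721e-04, -5.82715523e+01,  2.93049198e+01,  6.99704692e+00,
        6.81616933e-03, -1.63081031e-04]), 'tcp_pos': array([0.20114091, 0.64381674, 0.22562617]), 'orientation': array([ 3.10400431e+00, -4.73682302e-01, -1.69047059e-04]), 'contact_force': array([-0.66565605,  0.48830217,  0.0801725 ]), 'moment': array([-0.00661503, -0.04991986,  0.03012973]), 'grip_width': 0.9988083800766454}
scene {'camera_matrix': [[369.6218, 0.0, 317.6971], [0.0, 369.6218, 195.608], [0.0, 0.0, 1.0]], 'rvec': [2.1705, -0.875, 0.404], 'tvec': [-0.3566, 0.3498, 0.6101]}
side {'camera_matrix': [[499.4825, 0.0, 325.0699], [0.0, 499.4825, 192.2538], [0.0, 0.0, 1.0]], 'rvec': [0.1835, -2.5399, 1.6668], 'tvec': [0.5646, 0.1144, 1.1136]}
wrist {'camera_matrix': [[309.7069, 0.0, 319.7048], [0.0, 309.7069, 198.3066], [0.0, 0.0, 1.0]], 'T_tool_cam': [[0.0004, -0.9683, -0.2497, 0.0663], [1.0, 0.0003, 0.0004, -0.0002], [-0.0003, -0.2497, 0.9683, -0.1587], [0.0, 0.0, 0.0, 1.0]]}
```

View pics/scene0.png

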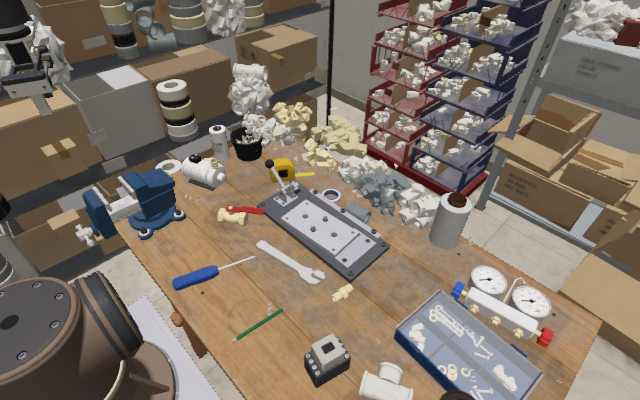

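View pics/side0.png

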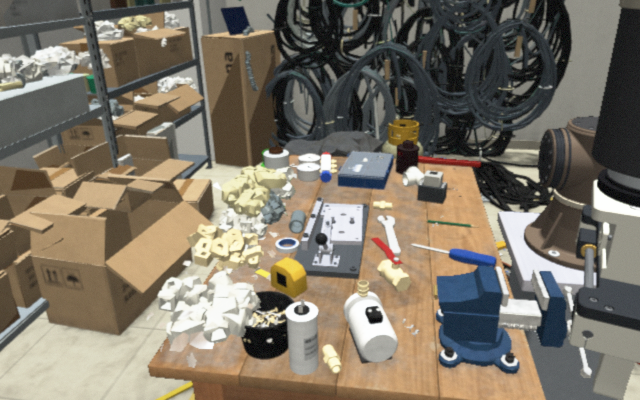

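View pics/wrist0.png

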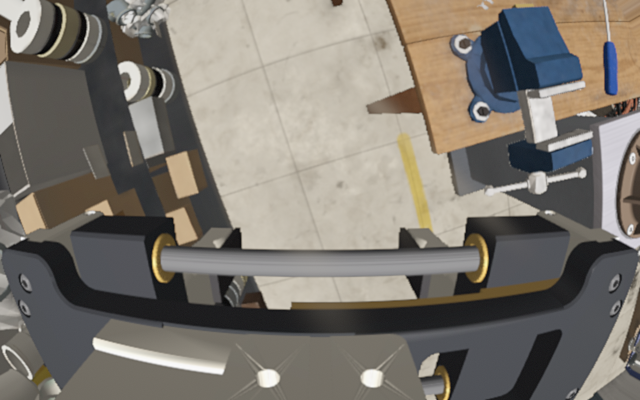

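The scene picture shows the jig around (325,225) and the clamp ball around (270,164). The side picture has the ball at (321,240). I'll zoom in on both.

Run:
```python
import cv2
a=cv2.imread("pics/scene0.png")[145:285,240:400]; cv2.imwrite("pics/sc0z.png",cv2.resize(a,None,fx=4,fy=4,interpolation=cv2.INTER_CUBIC)[:600])
b=cv2.imread("pics/side0.png")[180:300,270:410]; cv2.imwrite("pics/si0z.png",cv2.resize(b,None,fx=5,fy=5,interpolation=cv2.INTER_CUBIC))
```

```text
(no output)
```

View pics/sc0z.png

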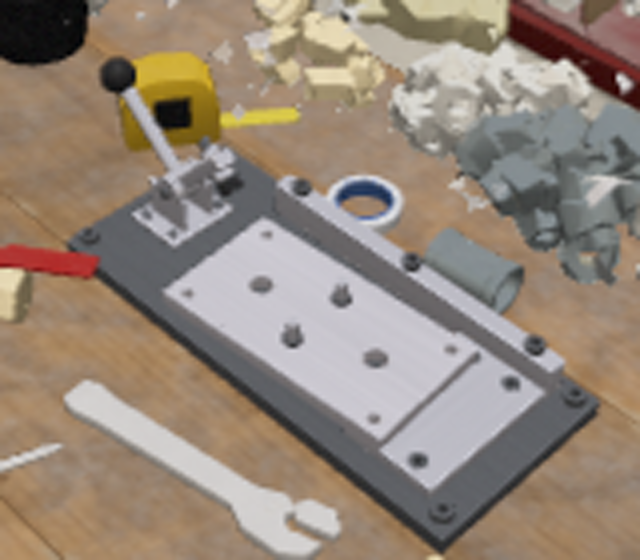

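View pics/si0z.png

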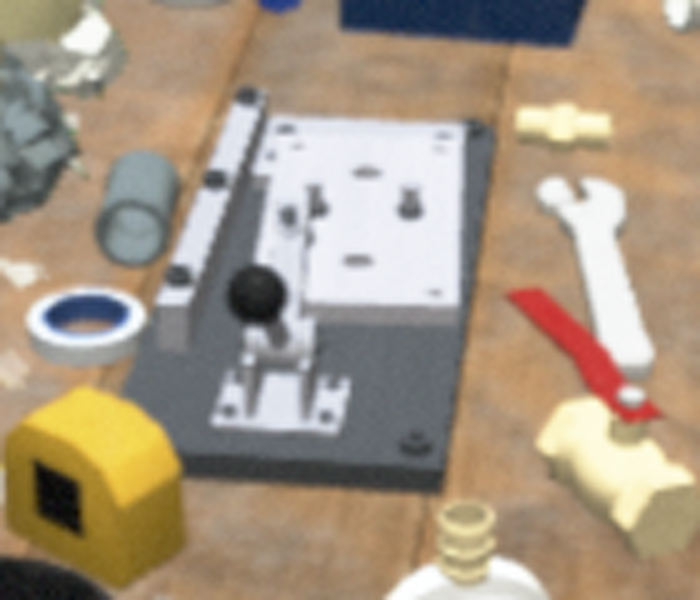

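```bash
cat > fit.py <<'E'
import numpy as np,cv2,pickle
from scipy.optimize import least_squares
def proj(c,P):
    return cv2.projectPoints(np.asarray(P,float).reshape(-1,1,3),np.asarray(c["rvec"],float),np.asarray(c["tvec"],float),np.asarray(c["camera_matrix"],float),None)[0].reshape(-1,2)
def tf(p,P):
    c,s=np.cos(p[2]),np.sin(p[2]);P=np.asarray(P,float)
    return np.c_[p[0]+c*P[:,0]-s*P[:,1],p[1]+s*P[:,0]+c*P[:,1],P[:,2]]
def ball(th): return np.array([[0,.112+.08*np.sin(th),.045+.08*np.cos(th)]])
E
python3 - <<'E'
from fit import *
S=pickle.load(open("scene0.pkl","rb"));D=pickle.load(open("side0.pkl","rb"))
zs=lambda a:np.array(a)/4+[240,145]; zd=lambda a:np.array(a)/5+[270,180]
js=np.array([[-70,150,15],[-70,-175,15],[70,-175,15],[-58,139,21],[-58,-164,21],[58,-164,21]])/1e3
us=zs([[68,243],[443,543],[598,403],[88,232],[442,508],[575,392]])
jd=np.array([[-58,139,21],[-70,150,15],[-70,-175,15]])/1e3; ud=zd([[415,440],[443,470],[490,122]])
bs=zs([[118,75]]);bd=zd([[256,293]])
def r(p):
    b=tf(p,ball(p[3]))
    return np.r_[proj(S,tf(p,js))-us,proj(D,tf(p,jd))-ud,proj(S,b)-bs,proj(D,b)-bd].ravel()
for y0 in (-.3,0,.3):
    f=least_squares(r,[.55,0,y0,.9],loss="soft_l1");print(f.cost,f.x);
print(np.round(r(f.x).reshape(-1,2),1).tolist())
j=f.x
ps=np.array([[45,85,35],[-45,85,35],[-45,-85,35],[0,45,35],[0,-45,35],[22,0,51],[-22,0,51]])/1e3
vs=zs([[263,218],[165,292],[380,440],[262,285],[376,358],[343,287],[291,325]])
pd=np.array([[-45,-85,35],[-45,85,35],[0,45,35],[0,-45,35],[-22,0,51]])/1e3; vd=zd([[467,123],[457,303],[358,260],[367,172],[409,190]])
g=least_squares(lambda p:np.r_[proj(S,tf(p,ps))-vs,proj(D,tf(p,pd))-vd].ravel(),j[:3],loss="soft_l1")
print(g.cost,g.x,np.round(g.fun.reshape(-1,2),1).tolist())
c,s=np.cos(j[2]),np.sin(j[2]);d=g.x[:2]-j[:2]
print("plate in jig",c*d[0]+s*d[1],-s*d[0]+c*d[1],g.x[2]-j[2])
E
```

```text
5.798324437357117 [0.54343783 0.0530833  0.00861802 0.8513468 ]
5.798324437356799 [0.54343783 0.0530833  0.00861802 0.85134678]
5.798324437356868 [0.54343783 0.0530833  0.00861802 0.85134678]
[[-1.0, -1.5], [-0.3, -0.6], [1.0, -1.0], [0.1, -0.5], [-0.0, 0.1], [0.1, 0.2], [0.1, -2.0], [-0.0, -2.1], [1.2, -0.5], [-0.3, -0.3], [0.1, 0.0]]
6.868545059145594 [0.52573155 0.02405613 0.07054168] [[0.3, -0.4], [-0.7, -0.2], [-0.2, 0.3], [-0.1, -0.3], [-0.1, 0.2], [-0.2, -1.3], [0.3, -0.8], [-0.6, 1.6], [0.2, -1.0], [0.1, -1.6], [0.3, -1.5], [0.5, -2.7]]
plate in jig -0.017955775503482863 -0.02887349901251419 0.06192366150218544
```

carry_out([
  [0.33,-0.72,0.05,0.006,1],
  [0.33,-0.72,0.05,0.006,1],
  [0.33,-0.72,0.05,0.006,1],
  [0.33,-0.72,0.05,0.006,1],
  [0.33,-0.72,0.05,0.006,1],
  [0.33,-0.72,0.05,0.006,1],
  [0.33,-0.72,0.05,0.006,1],
  [0.33,-0.72,0.05,0.006,1],
  [0.33,-0.72,0.05,0.006,1],
  [0.33,-0.72,0.05,0.006,1],
  [0.33,-0.72,0.05,0.006,1],
  [0.33,-0.72,0.05,0.006,1],
  [0.33,-0.72,0.05,0.006,1],
  [0.33,-0.72,0.05,0.006,1],
  [0.33,-0.72,0.05,0.006,1],
  [0.33,-0.72,0,0.003,1],
  [0,0,0,0,1],
])

```text
t: 1.85
tcp_pos: [0.4661, 0.0649, 0.2638]
orientation: [3.141, -0.023, -0.001]
contact_force: [0.1, 0.1, 0.2]
grip_width: 0.006
```

```bash
cat > snap.py <<'E'
from cell import env
import cv2,numpy as np,pickle,sys
def snap(n,tag):
    o=env.get_obs(); c=env.read_camera(n); c["obs"]=o
    cv2.imwrite(f"pics/{n}{tag}.png",c["image"][:,:,::-1]); pickle.dump(c,open(f"{n}{tag}.pkl","wb"))
    print(n,o["t"],o["tcp_pos"].round(4),o["orientation"].round(4),o["contact_force"].round(1),o["joints"].round(2),round(float(o["grip_width"]),3)); return c
if __name__=="__main__":
    for n in sys.argv[2:]: snap(n,sys.argv[1])
E
python3 snap.py 1 wrist
```

```text
wrist 1.85 [0.4661 0.0649 0.2638] [ 3.1407e+00 -2.2900e-02 -9.0000e-04] [0.1 0.1 0.2] [ 0.56 -0.01 -0.36  0.   -1.22  1.  ] 0.006
```

View pics/wrist1.png

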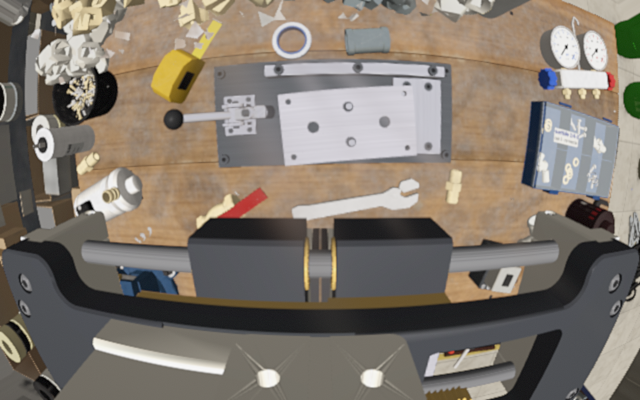

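The wrist view shows the plate, with holes at about (313,127) and (385,121). It also shows the jig bolts near (222,160), (222,74), (428,146) and (446,71), and the ball at (174,118). I'll refine these from a zoom.

Run:
```python
import cv2
a=cv2.imread("pics/wrist1.png")
cv2.imwrite("pics/w1L.png",cv2.resize(a[50:180,160:320],None,fx=4.5,fy=4.5,interpolation=cv2.INTER_CUBIC))
cv2.imwrite("pics/w1R.png",cv2.resize(a[50:180,300:460],None,fx=4.5,fy=4.5,interpolation=cv2.INTER_CUBIC))
```

```text
(no output)
```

View pics/w1L.png

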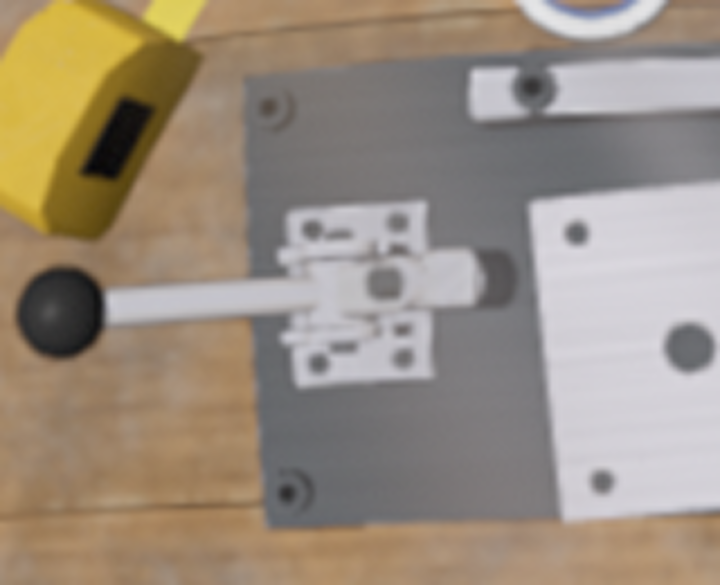

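View pics/w1R.png

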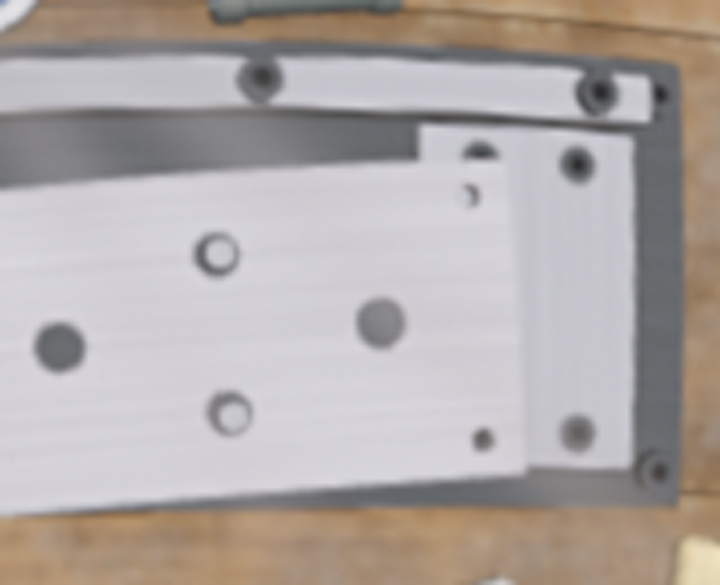

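```bash
cat >> fit.py <<'E'
from scipy.spatial.transform import Rotation as Ro
def wproj(c,P):
    o=c["obs"]; T=np.eye(4);T[:3,:3]=Ro.from_rotvec(o["orientation"]).as_matrix();T[:3,3]=o["tcp_pos"]
    M=np.linalg.inv(T@c["T_tool_cam"]); q=np.asarray(P)@M[:3,:3].T+M[:3,3]
    K=c["camera_matrix"]; rr=np.hypot(q[:,0],q[:,1]); th=np.arctan2(rr,q[:,2])
    return np.c_[K[0,2]+K[0,0]*th*q[:,0]/rr,K[1,2]+K[1,1]*th*q[:,1]/rr]
JP=dict(bFL=[58,139,21],bNL=[-58,139,21],bNR=[-58,-164,21],bFR=[58,-164,21],cFL=[70,150,15],cNL=[-70,150,15],cNR=[-70,-175,15],cFR=[70,-175,15],fL=[46,75,40],fR=[46,-153,40],sF=[44,-153,25],sN=[-56,-153,25])
PP=dict(FL=[45,85,10],NL=[-45,85,10],NR=[-45,-85,10],FR=[45,-85,10],hL=[0,45,10],hR=[0,-45,10],sF=[22,0,26],sN=[-22,0,26])
def fitjig(c,obs,ballpx=None,th0=.85):
    k=list(obs);P=np.array([JP[i] for i in k])/1e3;U=np.array([obs[i] for i in k])
    def r(p):
        e=[wproj(c,tf(p,P))-U]
        if ballpx is not None: e.append(wproj(c,tf(p,ball(p[3])))-np.array([ballpx]))
        return np.vstack(e).ravel()
    f=least_squares(r,[.543,.053,0,th0],loss="soft_l1"); return f.x,np.round(f.fun.reshape(-1,2),1).tolist()
def fitplate(c,obs,z0=.025):
    k=list(obs);P=np.array([PP[i] for i in k])/1e3+[0,0,z0];U=np.array([obs[i] for i in k])
    f=least_squares(lambda p:(wproj(c,tf(p,P))-U).ravel(),[.53,.03,0],loss="soft_l1"); return f.x,np.round(f.fun.reshape(-1,2),1).tolist()
def rel(j,g):
    c,s=np.cos(j[2]),np.sin(j[2]);d=g[:2]-j[:2]
    return np.round([1e3*(c*d[0]+s*d[1]),1e3*(-s*d[0]+c*d[1]),g[2]-j[2]],4)
E
python3 - <<'E'
from fit import *
c=pickle.load(open("wrist1.pkl","rb"))
L=lambda x,y:[x/4.5+160-.4,y/4.5+50-.4]; R=lambda x,y:[x/4.5+300-.4,y/4.5+50-.4]
j,e=fitjig(c,dict(bFL=L(272,108),bNL=L(292,492),bNR=R(655,470),cFL=L(245,78),cNL=L(268,527),cNR=R(678,505),cFR=R(680,63),fL=L(472,122),fR=R(652,122),sF=R(634,140),sN=R(632,468)),L(62,312))
print(j,e)
g,e=fitplate(c,dict(FL=L(530,203),NL=L(562,520),NR=R(524,472),FR=R(508,163),hL=R(60,348),hR=R(381,323),sF=R(220,254),sN=R(234,413)))
print(g,e,rel(j,g))
for n,p in [("near edge pt plate(-45,-10)",[-45,-10,0]),("right mid",[0,-85,0]),("NR",[-45,-85,0]),("FR",[45,-85,0])]: print(n,tf(g,[np.array(p)/1e3]))
print("ball",tf(j,ball(j[3])))
E
```

```text
[0.54449022 0.05518788 0.01179158 0.85627939] [[-0.3, -0.1], [-0.6, 0.3], [1.0, 0.5], [-0.7, -0.5], [-0.8, 1.0], [0.9, 0.7], [0.7, -0.1], [0.2, -0.6], [0.1, 0.2], [-0.2, -1.0], [0.0, -0.3], [0.0, 0.1]]
[0.52744228 0.027688   0.07391571] [[0.1, -0.3], [0.2, 0.1], [0.0, 0.3], [-0.5, -0.5], [-0.1, -0.2], [0.0, 0.2], [0.2, -0.3], [-0.0, 0.8]] [-17.371  -27.297    0.0621]
near edge pt plate(-45,-10) [[0.48330364 0.01439213 0.        ]]
right mid [[ 0.5337194  -0.05707991  0.        ]]
NR [[ 0.48884227 -0.06040309  0.        ]]
FR [[ 0.57859652 -0.05375673  0.        ]]
ball [[0.54245701 0.22760869 0.09742021]]
```

carry_out([
  [-0.03,-0.14,-0.6,0.001,1],
  [-0.03,-0.14,-0.6,0.001,1],
  [-0.03,-0.14,-0.6,0.001,1],
  [-0.03,-0.14,-0.6,0.001,1],
  [-0.03,-0.14,-0.6,0.001,1],
  [-0.03,-0.14,-0.6,0.001,1],
  [-0.03,-0.14,-0.6,0.001,1],
  [-0.01,-0.12,-0.5,0.001,1],
  [0,0,-0.14,0,1],
  [0,0,0,0,1],
  [0,0,0,0,1],
])

```text
t: 3.0
tcp_pos: [0.4551, 0.0141, 0.023]
orientation: [-3.141, -0.024, -0.002]
contact_force: [-0.1, 0.2, -0.4]
grip_width: 0.006
```

```bash
python3 snap.py 2 wrist scene
```

```text
wrist 3.0 [0.4551 0.0141 0.023 ] [-3.1412e+00 -2.4200e-02 -1.9000e-03] [-0.1  0.2 -0.4] [ 0.47  0.25 -0.72  0.   -0.61  1.12] 0.006
scene 3.05 [0.4553 0.0142 0.0232] [-3.1408e+00 -2.4100e-02 -3.0000e-03] [0.3 0.1 0.4] [ 0.47  0.25 -0.72  0.   -0.61  1.12] 0.007
```

View pics/wrist2.png

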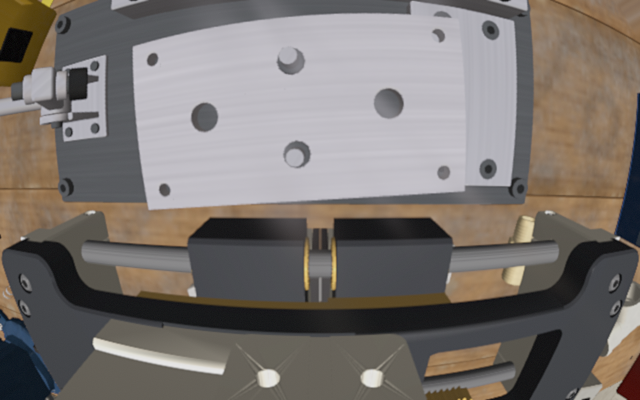

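carry_out([
  [0.2,0,0,0,1],
  [0.2,0,0,0,1],
  [0.1,0,0,0,1],
  [0.1,0,0,0,1],
  [0.1,0,0,0,1],
  [0,0,0,0,1],
])

```text
t: 3.7
tcp_pos: [0.4895, 0.013, 0.0218]
orientation: [3.141, 0.022, -0.001]
contact_force: [-1.6, -1.4, 0.1]
grip_width: 0.003
```

```bash
python3 snap.py 3 wrist
```

```text
wrist 3.7 [0.4895 0.013  0.0218] [ 3.1411e+00  2.2200e-02 -1.0000e-03] [-1.6 -1.4  0.1] [ 0.43  0.3  -0.64  0.   -0.63  1.16] 0.003
```

View pics/wrist3.png

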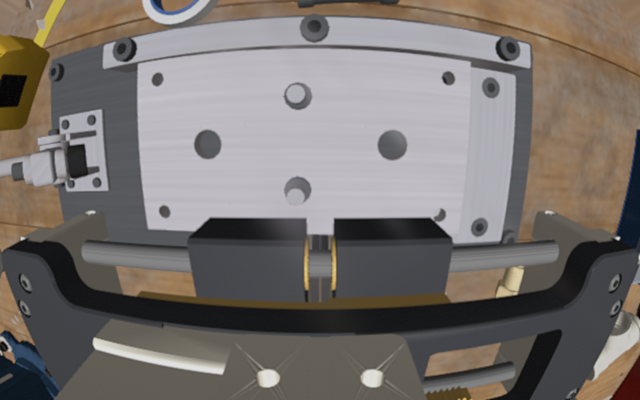

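Run:
```python
import cv2
a=cv2.imread("pics/wrist3.png")
cv2.imwrite("pics/w3L.png",cv2.resize(a[20:250,40:320],None,fx=2.5,fy=2.5,interpolation=cv2.INTER_CUBIC))
cv2.imwrite("pics/w3R.png",cv2.resize(a[20:250,280:560],None,fx=2.5,fy=2.5,interpolation=cv2.INTER_CUBIC))
```

```text
(no output)
```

View pics/w3L.png

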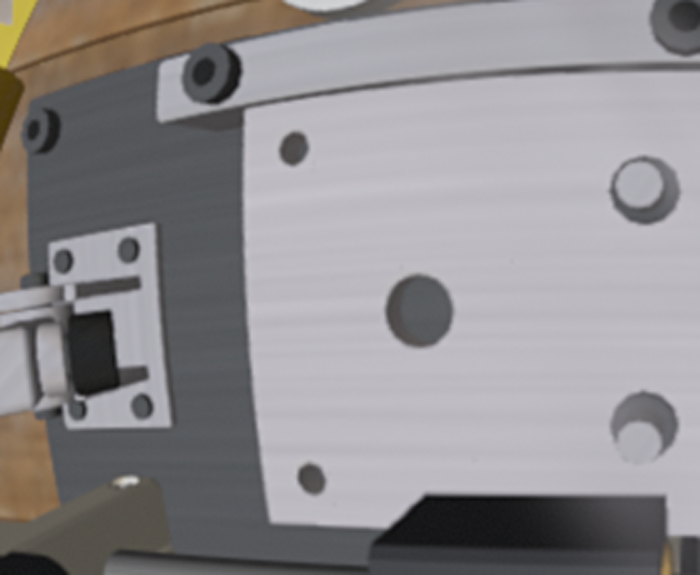

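View pics/w3R.png

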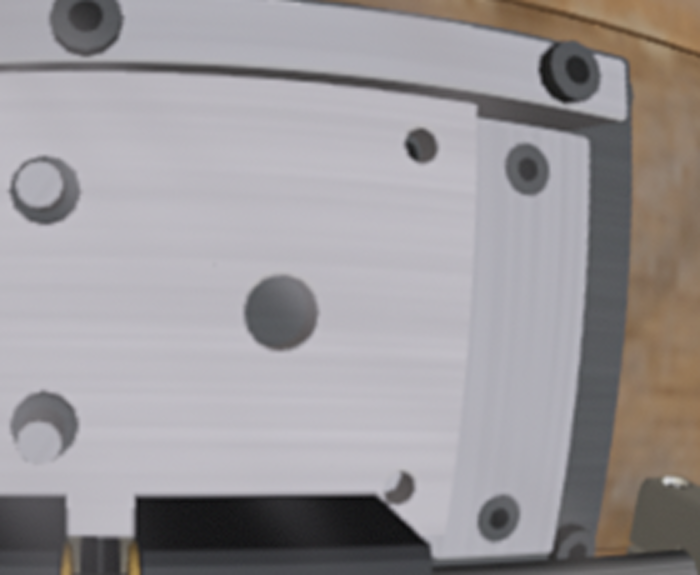

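Run:
```python
from fit import *
c=pickle.load(open("wrist3.pkl","rb"))
L=lambda x,y:[x/2.5+40-.3,y/2.5+20-.3]; R=lambda x,y:[x/2.5+280-.3,y/2.5+20-.3]
j,e=fitjig(c,dict(bFL=L(38,132),cFL=L(28,105),fL=L(160,122),fR=R(630,122),sF=R(589,138),sN=R(553,556)))
print(j,e)
g,e=fitplate(c,dict(FL=L(243,112),NL=L(270,524),FR=R(477,105),hL=L(420,311),hR=R(281,313),sF=L(638,185),sN=L(637,441)))
print(g,e,rel(j,g),rel(np.array([.5445,.0552,.0118]),g))
```

```text
[0.54396394 0.05493665 0.01348189 0.85      ] [[-0.9, -0.0], [0.1, -1.8], [-0.8, 1.1], [-0.2, 0.5], [0.9, 0.1], [0.4, -0.9]]
[0.54489646 0.02455105 0.00504451] [[0.9, -0.6], [0.5, -0.7], [-1.3, -0.3], [-1.2, 0.6], [-0.0, 0.1], [-0.0, -0.1], [0.6, 0.9]] [ 5.22800e-01 -3.03954e+01 -8.40000e-03] [ 3.48000e-02 -3.06515e+01 -6.80000e-03]
```

carry_out([
  [0.04,0,0,0,1],
  [0,0,0,0,1],
  [-0.3,0,0,0,1],
  [0,0,0.6,0,1],
  [0,0,0.6,0,1],
  [0.33,-0.54,0,0,1],
  [0.33,-0.54,0,0,1],
  [0.33,-0.54,0,0,1],
  [0.33,-0.54,0,0,1],
  [0,0,0,0,1],
  [0,0,-0.4,0,1],
  [0,0,-0.4,0,1],
  [0,0,-0.2,0,1],
  [0,0,0,0,1],
  [0,0,0,0,1],
])

```text
t: 5.25
tcp_pos: [0.5428, -0.0944, 0.0326]
orientation: [3.141, 0.024, 0.001]
contact_force: [1.1, -0.1, 0.4]
grip_width: 0.005
```

```bash
python3 snap.py 4 wrist
```

```text
wrist 5.25 [ 0.5428 -0.0944  0.0326] [3.1413e+00 2.3900e-02 1.0000e-03] [ 1.1 -0.1  0.4] [ 0.18  0.36 -0.5   0.   -0.71  1.4 ] 0.005
```

View pics/wrist4.png

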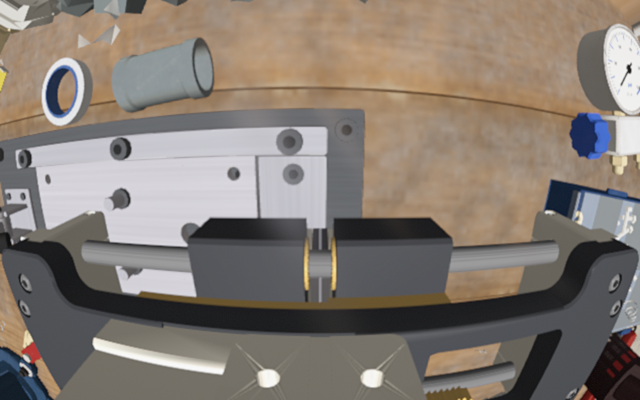

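carry_out([
  [0,0.1,-0.07,0,1],
  [0,0.1,0,0,1],
  [0,0.1,0,0,1],
  [0,0.1,0,0,1],
  [0,0.1,0,0,1],
  [0,0.1,0,0,1],
  [0,0.1,0,0,1],
  [0,0,0,0,1],
])

```text
t: 6.1
tcp_pos: [0.5424, -0.059, 0.0286]
orientation: [-3.141, -0.023, -0.001]
contact_force: [-0.6, 0.5, 0.0]
grip_width: 0.003
```

```bash
python3 snap.py 5 wrist
python3 - <<'E'
import cv2
a=cv2.imread("pics/wrist5.png")
cv2.imwrite("pics/w5z.png",cv2.resize(a[90:290,0:380],None,fx=2.1,fy=2.1,interpolation=cv2.INTER_CUBIC))
E
```

```text
wrist 6.1 [ 0.5424 -0.059   0.0286] [-3.1412e+00 -2.3400e-02 -5.0000e-04] [-0.6  0.5  0. ] [ 0.25  0.36 -0.51 -0.   -0.7   1.34] 0.003
```

View pics/w5z.png

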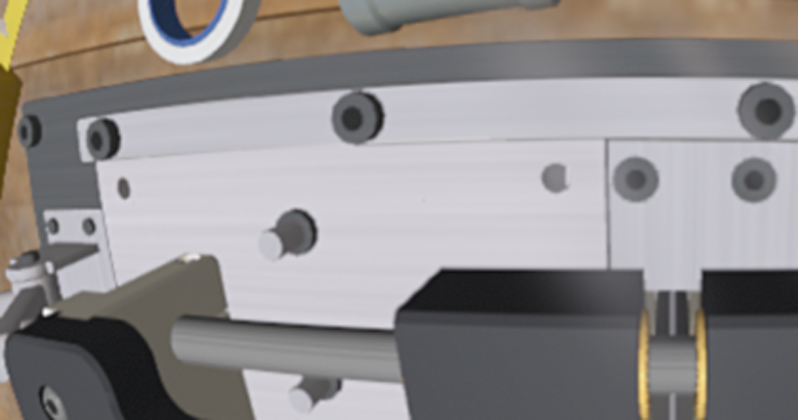

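carry_out([
  [0,-0.1,0.3,0,1],
  [0,0,0.9,0,1],
  [-0.3,0.4,0.8,0,1],
  [-0.3,0.5,0.7,0,1],
  [-0.3,0.5,0.5,0,1],
  [-0.3,0.5,0,0,1],
  [-0.2,0.4,0,0,1],
  [0,0,0,0,1],
  [0,0,0,0,1],
])

```text
t: 7.05
tcp_pos: [0.4722, 0.0508, 0.1887]
orientation: [-3.141, -0.025, -0.001]
contact_force: [-0.2, 0.5, 0.4]
grip_width: 0.002
```

```bash
python3 snap.py 6 wrist scene side
python3 - <<'E'
import cv2
a=cv2.imread("pics/wrist6.png")
cv2.imwrite("pics/w6L.png",cv2.resize(a[30:210,120:320],None,fx=3.3,fy=3.3,interpolation=cv2.INTER_CUBIC))
cv2.imwrite("pics/w6R.png",cv2.resize(a[30:210,290:490],None,fx=3.3,fy=3.3,interpolation=cv2.INTER_CUBIC))
b=cv2.imread("pics/scene6.png")[145:285,240:400]; c=cv2.imread("pics/side6.png")[180:300,270:410]
cv2.imwrite("pics/ss6.png",cv2.hconcat([cv2.resize(b,(400,350),interpolation=3),cv2.resize(c,(400,350),interpolation=3)]))
E
```

```text
wrist 7.05 [0.4722 0.0508 0.1887] [-3.141e+00 -2.500e-02 -6.000e-04] [-0.2  0.5  0.4] [ 0.52  0.06 -0.47 -0.   -1.04  1.06] 0.002
scene 7.1 [0.4723 0.0503 0.1885] [-3.1413 -0.0237 -0.    ] [ 0.4 -0.2 -0.2] [ 0.52  0.06 -0.47 -0.   -1.04  1.06] 0.003
side 7.15 [0.4724 0.05   0.1884] [ 3.1415e+00  2.2600e-02 -3.0000e-04] [-0.3  1.  -0.5] [ 0.52  0.06 -0.47 -0.   -1.04  1.06] -0.001
```

View pics/w6L.png

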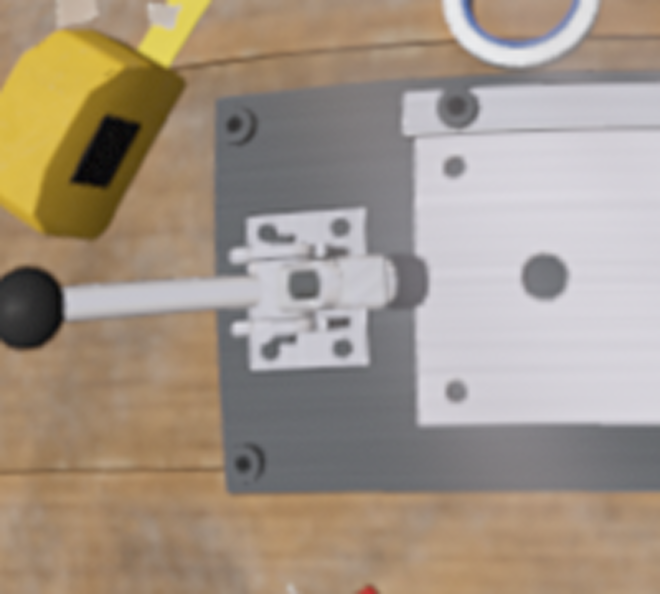

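View pics/w6R.png

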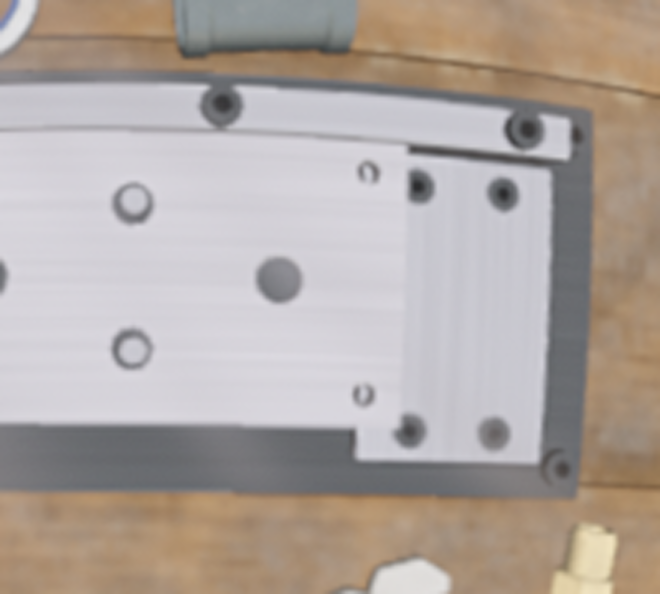

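View pics/ss6.png

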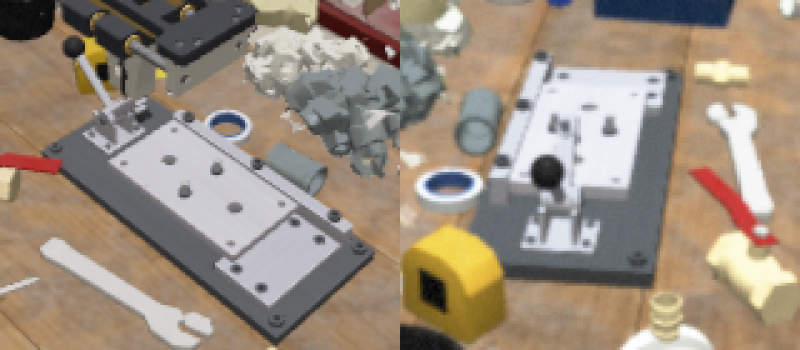

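Run:
```python
from fit import *
c=pickle.load(open("wrist6.pkl","rb"))
L=lambda x,y:[x/3.3+120-.35,y/3.3+30-.35]; R=lambda x,y:[x/3.3+290-.35,y/3.3+30-.35]
j,e=fitjig(c,dict(bFL=L(238,126),bNL=L(246,463),bNR=R(560,467),cFL=L(216,101),cNL=L(228,493),cNR=R(577,496),cFR=R(592,112),fL=L(404,135),fR=R(571,160),sF=R(552,169),sN=R(541,465)),L(25,307))
print(j,e)
g,e=fitplate(c,dict(FL=L(415,139),NL=L(418,424),NR=R(402,430),FR=R(408,147),hL=L(545,276),hR=R(279,279),sF=R(135,202),sN=R(133,349)))
print(g,e,rel(j,g))
```

```text
[0.54455114 0.05513637 0.01206386 0.93957929] [[-0.7, -0.5], [-0.5, 0.2], [0.8, 0.5], [-0.5, -1.2], [-0.7, 0.6], [0.7, 1.1], [1.0, -1.2], [-0.2, -0.0], [0.1, -0.3], [0.1, 0.3], [-0.3, -0.3], [0.5, 0.4]]
[0.54534706 0.04228399 0.00959039] [[0.5, -0.5], [0.5, 0.1], [-1.0, -0.3], [-0.4, -0.5], [-0.1, 0.3], [0.2, 0.5], [-0.1, -0.5], [0.1, 0.8]] [ 6.40800e-01 -1.28611e+01 -2.50000e-03]
```

carry_out([
  [0.35,-0.58,-0.4,0,1],
  [0.35,-0.58,-0.4,0,1],
  [0.35,-0.58,-0.4,0,1],
  [0.35,-0.58,-0.4,0,1],
  [0,-0.04,-0.7,0,1],
  [0,0,-0.7,0,1],
  [0,0,-0.2,0,1],
  [0,0,0,0,1],
  [0,0,0,0,1],
  [0,0,0,0,1],
])

```text
t: 8.2
tcp_pos: [0.543, -0.0677, 0.0293]
orientation: [-3.141, -0.023, -0.002]
contact_force: [-0.3, -0.1, 0.6]
grip_width: 0.004
```

Next, push +y 21 mm, slowing toward the end.

carry_out([
  [0,0.1,0,0,1],
  [0,0.08,0,0,1],
  [0,0.06,0,0,1],
  [0,0.04,0,0,1],
  [0,0.04,0,0,1],
  [0,0.04,0,0,1],
  [0,0.04,0,0,1],
  [0,0.02,0,0,1],
  [0,0,0,0,1],
])

```text
t: 9.1
tcp_pos: [0.5422, -0.0464, 0.0283]
orientation: [-3.141, -0.023, 0.0]
contact_force: [-0.4, 0.0, -0.4]
grip_width: -0.001
```

```bash
python3 snap.py 7 wrist scene
python3 - <<'E'
import cv2
a=cv2.imread("pics/wrist7.png")
cv2.imwrite("pics/w7z.png",cv2.resize(a[90:290,0:380],None,fx=2.1,fy=2.1,interpolation=cv2.INTER_CUBIC))
E
```

```text
wrist 9.1 [ 0.5422 -0.0464  0.0283] [-3.1413e+00 -2.3000e-02  4.0000e-04] [-0.4  0.  -0.4] [ 0.27  0.36 -0.51 -0.   -0.7   1.31] -0.001
scene 9.15 [ 0.5422 -0.0465  0.0284] [-3.1414e+00 -2.3000e-02  3.0000e-04] [-0.4  0.5  1. ] [ 0.27  0.36 -0.51 -0.   -0.7   1.31] 0.005
```

View pics/w7z.png

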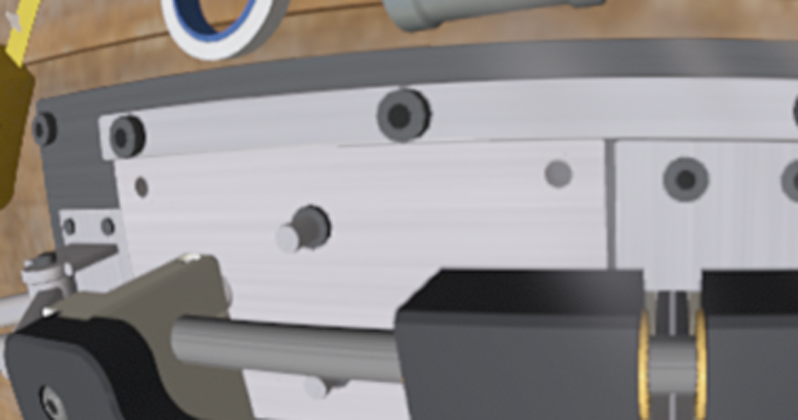

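carry_out([
  [0,-0.1,0.3,0,1],
  [0,0,0.9,0,1],
  [-0.3,0.4,0.8,0,1],
  [-0.3,0.5,0.7,0,1],
  [-0.3,0.5,0.5,0,1],
  [-0.3,0.5,0,0,1],
  [-0.2,0.4,0,0,1],
  [0,0,0,0,1],
  [0,0,0,0,1],
])

```text
t: 10.1
tcp_pos: [0.4721, 0.0636, 0.1887]
orientation: [-3.141, -0.025, -0.0]
contact_force: [0.1, -0.2, 0.3]
grip_width: 0.004
```

```bash
python3 snap.py 8 wrist scene side
python3 - <<'E'
import cv2
a=cv2.imread("pics/wrist8.png")
cv2.imwrite("pics/w8L.png",cv2.resize(a[30:210,120:320],None,fx=3.3,fy=3.3,interpolation=cv2.INTER_CUBIC))
cv2.imwrite("pics/w8R.png",cv2.resize(a[30:210,290:490],None,fx=3.3,fy=3.3,interpolation=cv2.INTER_CUBIC))
b=cv2.imread("pics/scene8.png")[145:285,240:400]; c=cv2.imread("pics/side8.png")[180:300,270:410]
cv2.imwrite("pics/ss8.png",cv2.hconcat([cv2.resize(b,(400,350),interpolation=3),cv2.resize(c,(400,350),interpolation=3)]))
E
```

```text
wrist 10.1 [0.4721 0.0636 0.1887] [-3.1413e+00 -2.5000e-02 -5.0000e-04] [ 0.1 -0.2  0.3] [ 0.55  0.06 -0.47 -0.   -1.04  1.04] 0.004
scene 10.15 [0.4723 0.0632 0.1886] [-3.1415 -0.0237 -0.    ] [ 0.3  0.1 -0.4] [ 0.55  0.06 -0.47  0.   -1.04  1.04] 0.004
side 10.2 [0.4724 0.0629 0.1884] [ 3.1413e+00  2.2500e-02 -4.0000e-04] [ 1.1  0.1 -0.2] [ 0.55  0.06 -0.47  0.   -1.04  1.04] 0.007
```

View pics/w8L.png

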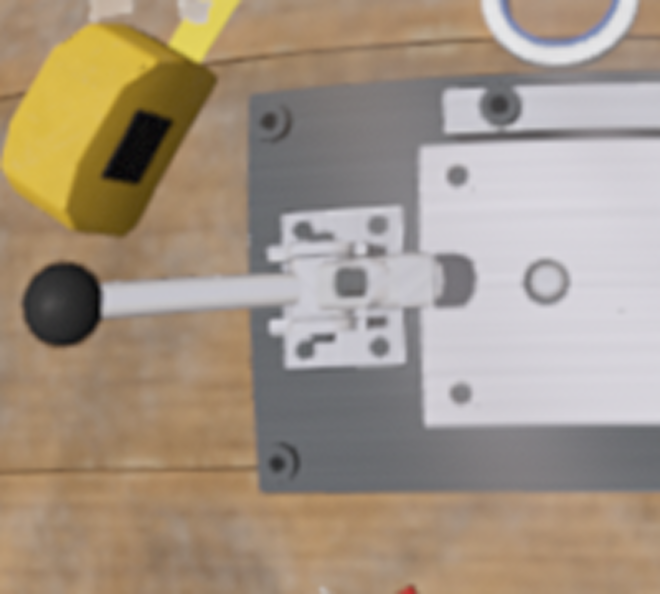

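View pics/w8R.png

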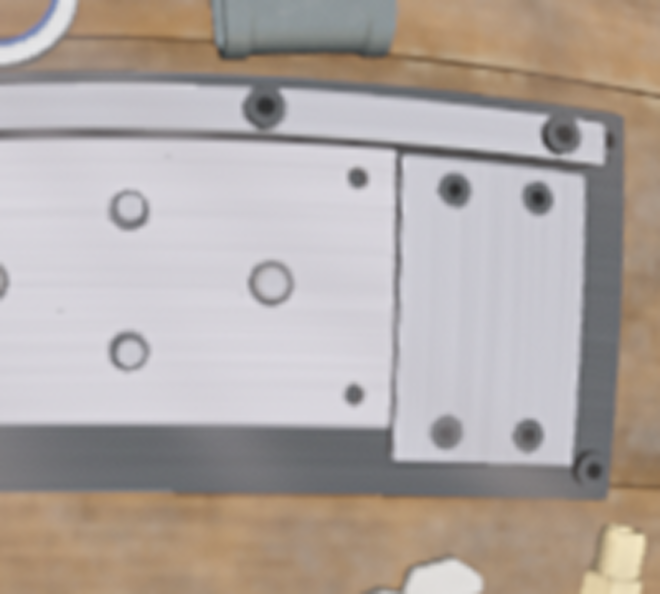

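View pics/ss8.png

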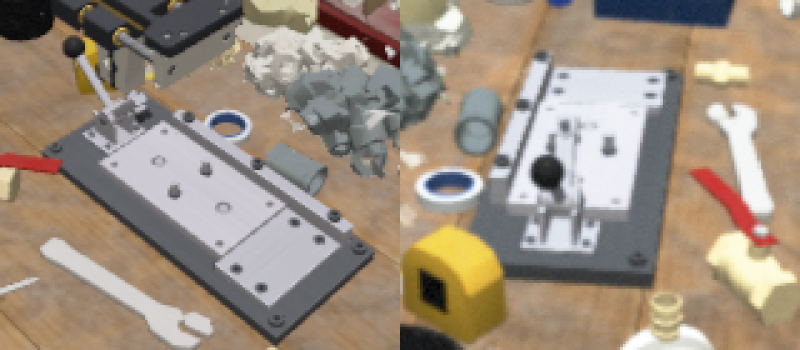

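Both holes now show pins in them, at w8L (547,282) and w8R (271,283). There is a gap between the plate and the step. I'll check with a fit whether the plate is at z=15 or 25.

Run:
```python
from fit import *
c=pickle.load(open("wrist8.pkl","rb"))
L=lambda x,y:[x/3.3+120-.35,y/3.3+30-.35]; R=lambda x,y:[x/3.3+290-.35,y/3.3+30-.35]
j,e=fitjig(c,dict(bFL=L(271,123),bNL=L(281,463),bNR=R(591,469),cFL=L(249,97),cNL=L(261,492),cNR=R(607,498),cFR=R(622,118),fL=L(444,133),fR=R(604,164),sF=R(585,176),sN=R(574,466)),L(62,304))
print(j,e)
ob=dict(FL=L(419,148),NL=L(425,427),NR=R(392,429),FR=R(397,151),hL=L(547,282),hR=R(271,283),sF=R(130,209),sN=R(129,352))
for z in (.015,.020,.025):
    g,e=fitplate(c,ob,z);print(z,g,e,np.square(e).sum(),rel(j,g))
k=list(ob);P=np.array([PP[i] for i in k])/1e3;U=np.array([ob[i] for i in k])
f=least_squares(lambda p:(wproj(c,tf(p,P+[0,0,p[3]]))-U).ravel(),[.54,.05,0,.02],loss="soft_l1");print(f.x)
print(tf(j,ball(j[3])))
```

```text
[0.54443438 0.05521152 0.01227309 0.91593955] [[-0.3, -0.5], [-0.8, 0.2], [0.9, 0.4], [-0.4, -1.1], [-0.9, 1.0], [0.7, 0.9], [1.2, -1.3], [0.0, 0.1], [0.4, 0.1], [0.1, -0.4], [-0.5, -0.1], [0.1, 0.3]]
0.015 [0.54404476 0.05578028 0.01728312] [[0.5, -0.0], [0.2, -0.3], [-1.0, -0.6], [-0.8, 0.1], [-0.3, 0.3], [0.2, 0.3], [0.2, -0.4], [0.4, 0.6]] 3.4200000000000004 [-0.3826  0.5735  0.005 ]
0.02 [0.54398229 0.05590878 0.01698359] [[-0.7, -0.7], [-1.0, 0.4], [0.2, 0.0], [0.5, -0.5], [-0.9, 0.2], [0.9, 0.3], [0.2, -0.8], [0.5, 1.0]] 6.36 [-0.4435  0.7028  0.0047]
0.025 [0.54399413 0.05623478 0.01645086] [[-2.1, -1.4], [-2.4, 1.0], [1.2, 0.7], [1.5, -1.1], [-1.8, 0.1], [1.4, 0.3], [0.1, -1.3], [0.3, 1.2]] 27.05 [-0.4277  1.0286  0.0042]
[0.54401252 0.05578257 0.01729695 0.01666813]
[[0.54228111 0.23064912 0.09372365]]
```

Run:
```python
from fit import *
c=pickle.load(open("wrist1.pkl","rb"));S=pickle.load(open("scene0.pkl","rb"))
o=c["obs"];T=np.eye(4);T[:3,:3]=Ro.from_rotvec(o["orientation"]).as_matrix();T[:3,3]=o["tcp_pos"];M=T@c["T_tool_cam"];K=c["camera_matrix"]
def pos(u,v,z):
    d=np.array([u-K[0,2],v-K[1,2]]);r=np.hypot(*d);th=r/K[0,0];q=M[:3,:3]@np.r_[d/r*np.sin(th),np.cos(th)];return M[:3,3]+q*(z-M[2,3])/q[2]
for n,u,v in [("canTop",42,130),("canBase",75,125),("cup",85,95),("cupbase",95,100),("pump",110,195),("measure",175,78)]:
    for z in(0,.06,.12): print(n,z,pos(u,v,z).round(3))
```

```text
canTop 0 [0.562 0.581 0.   ]
canTop 0.06 [0.558 0.507 0.06 ]
canTop 0.12 [0.554 0.434 0.12 ]
canBase 0 [0.559 0.482 0.   ]
canBase 0.06 [0.555 0.422 0.06 ]
canBase 0.12 [0.551 0.363 0.12 ]
cup 0 [0.606 0.453 0.   ]
cup 0.06 [0.596 0.398 0.06 ]
cup 0.12 [0.585 0.343 0.12 ]
cupbase 0 [ 0.594  0.429 -0.   ]
cupbase 0.06 [0.585 0.377 0.06 ]
cupbase 0.12 [0.577 0.326 0.12 ]
pump 0 [0.434 0.415 0.   ]
pump 0.06 [0.448 0.365 0.06 ]
pump 0.12 [0.462 0.315 0.12 ]
measure 0 [0.606 0.272 0.   ]
measure 0.06 [0.595 0.243 0.06 ]
measure 0.12 [0.585 0.213 0.12 ]
```

View pics/wrist8.png

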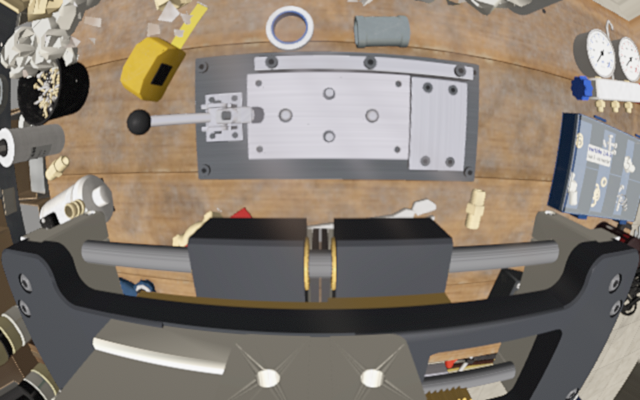

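carry_out([
  [0.28,0.88,0,0,1],
  [0.28,0.88,0,0,1],
  [0.28,0.88,0,0,1],
  [0.28,0.88,0,0,1],
  [0.28,0.88,0,0,1],
  [0,0,-0.2,0,1],
  [0,0,-0.6,0,1],
  [0,0,-0.6,0,1],
  [0,0,-0.6,0,1],
  [0,0,0,0,1],
  [0,0,0,0,1],
])

```text
t: 11.35
tcp_pos: [0.5427, 0.2825, 0.0885]
orientation: [3.14, 0.022, -0.001]
contact_force: [0.6, 0.2, 1.0]
grip_width: 0.005
```

```bash
python3 snap.py 9 wrist scene side
python3 - <<'E'
import cv2
b=cv2.imread("pics/scene9.png")[105:285,240:400]; c=cv2.imread("pics/side9.png")[150:330,270:430]
cv2.imwrite("pics/ss9.png",cv2.hconcat([cv2.resize(b,(400,450),interpolation=3),cv2.resize(c,(400,450),interpolation=3)]))
E
```

```text
wrist 11.35 [0.5427 0.2825 0.0885] [ 3.14e+00  2.19e-02 -1.20e-03] [0.6 0.2 1. ] [ 0.8   0.38 -0.3   0.   -0.89  0.79] 0.005
scene 11.4 [0.5433 0.2832 0.0896] [-3.1414e+00 -2.2300e-02 -1.5000e-03] [-0.3  0.3 -0.4] [ 0.8   0.38 -0.3   0.   -0.89  0.79] 0.004
side 11.45 [0.5435 0.2836 0.0902] [-3.1404e+00 -2.2500e-02 -2.9000e-03] [ 0.2 -0.9  0.1] [ 0.8   0.37 -0.3   0.   -0.89  0.79] 0.009
```

View pics/wrist9.png

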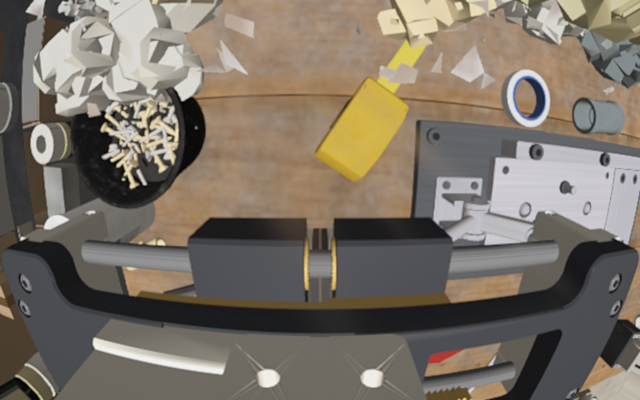

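View pics/ss9.png

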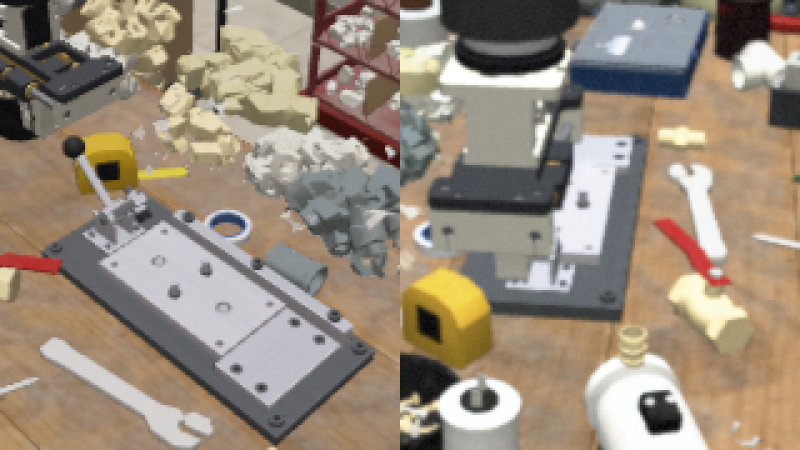

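carry_out([
  [0,-0.2,0,0,1],
  [0,-0.2,0,0,1],
  [0,-0.2,0.05,0,1],
  [0,-0.2,0.05,0,1],
  [0,-0.2,0.05,0,1],
  [0,-0.2,0.05,0,1],
  [0,0,0,0,1],
])

```text
t: 12.2
tcp_pos: [0.545, 0.2248, 0.1018]
orientation: [-3.136, -0.024, -0.011]
contact_force: [0.5, 4.8, 4.5]
grip_width: 0.002
```

```bash
python3 snap.py 10 wrist scene
python3 - <<'E'
import cv2
b=cv2.imread("pics/scene10.png")[105:285,200:400]; cv2.imwrite("pics/ss10.png",cv2.resize(b,None,fx=3,fy=3,interpolation=3))
E
```

```text
wrist 12.2 [0.545  0.2248 0.1018] [-3.1361 -0.0237 -0.0108] [0.5 4.8 4.5] [ 0.72  0.32 -0.35  0.   -0.89  0.86] 0.002
scene 12.25 [0.5448 0.2248 0.1015] [-3.1365 -0.0236 -0.01  ] [1.4 5.8 6.1] [ 0.72  0.32 -0.35  0.   -0.89  0.86] 0.003
```

View pics/ss10.png

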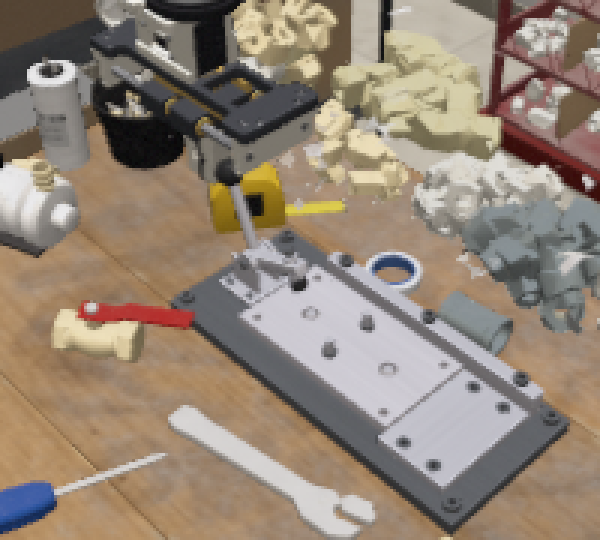

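carry_out([
  [0,-0.14,0,0,1],
  [0,-0.14,0,0,1],
  [0,-0.1,0,0,1],
  [0,-0.1,0,0,1],
  [0,0,0,0,1],
])

```text
t: 12.8
tcp_pos: [0.5427, 0.1988, 0.0992]
orientation: [-3.141, -0.022, -0.002]
contact_force: [0.8, 2.1, 2.0]
grip_width: 0.003
```

carry_out([
  [0,-0.06,0,0,1],
  [0,-0.04,0,0,1],
  [0,0,0,0,1],
])

```text
t: 13.1
tcp_pos: [0.5428, 0.1968, 0.0991]
orientation: [-3.138, -0.023, -0.003]
contact_force: [-3.6, 12.9, 4.0]
grip_width: 0.007
```

```bash
python3 snap.py 11 wrist scene
python3 - <<'E'
import cv2
b=cv2.imread("pics/scene11.png")[145:255,240:350]; cv2.imwrite("pics/ss11.png",cv2.resize(b,None,fx=5,fy=5,interpolation=3))
E
```

```text
wrist 13.1 [0.5428 0.1968 0.0991] [-3.1375e+00 -2.3200e-02 -3.1000e-03] [-3.6 12.9  4. ] [ 0.69  0.31 -0.37 -0.   -0.88  0.9 ] 0.007
scene 13.15 [0.5428 0.1968 0.0991] [-3.1377e+00 -2.3500e-02 -3.0000e-03] [-2.6 13.   5.6] [ 0.69  0.31 -0.37 -0.   -0.88  0.9 ] 0.006
```

View pics/ss11.png

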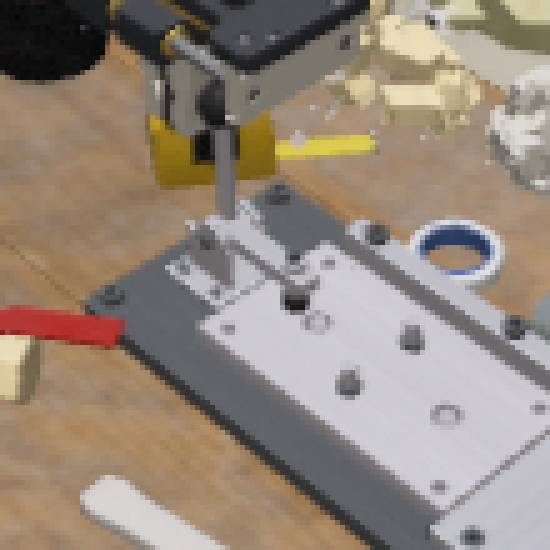

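carry_out([
  [0,-0.04,0,0,1],
  [0,0,0,0,1],
  [0,0,0,0,1],
])

```text
t: 13.5
tcp_pos: [0.5429, 0.1964, 0.0992]
orientation: [-3.136, -0.024, -0.004]
contact_force: [-5.2, 20.1, 4.4]
grip_width: 0.005
```

carry_out([
  [0,0.1,0,0,1],
  [0,0.3,0,0,1],
  [0,0.5,0,0,1],
  [0,0.5,0.3,0,1],
  [0,0,0.9,0,1],
  [0,0,0.9,0,1],
  [-0.5,-0.6,0.5,0,1],
  [-0.5,-0.7,0,0,1],
  [-0.4,-0.7,0,0,1],
  [0,-0.7,0,0,1],
  [0,-0.7,0,0,1],
  [0,-0.3,0,0,1],
  [0,0,0,0,1],
  [0,0,0,0,1],
])

```text
t: 14.9
tcp_pos: [0.4723, 0.0772, 0.2282]
orientation: [3.141, 0.021, -0.001]
contact_force: [0.1, 0.7, 0.0]
grip_width: 0.002
```

```bash
python3 snap.py 12 wrist scene side
python3 - <<'E'
import cv2
a=cv2.imread("pics/wrist12.png")
cv2.imwrite("pics/w12L.png",cv2.resize(a[30:210,120:360],None,fx=3.3,fy=3.3,interpolation=cv2.INTER_CUBIC))
b=cv2.imread("pics/scene12.png")[145:285,240:400]; c=cv2.imread("pics/side12.png")[180:300,270:410]
cv2.imwrite("pics/ss12.png",cv2.hconcat([cv2.resize(b,(400,350),interpolation=3),cv2.resize(c,(400,350),interpolation=3)]))
E
```

```text
wrist 14.9 [0.4723 0.0772 0.2282] [ 3.1409e+00  2.1000e-02 -1.4000e-03] [0.1 0.7 0. ] [ 0.57  0.03 -0.4   0.   -1.14  1.01] 0.002
scene 14.95 [0.4723 0.0777 0.2282] [ 3.141e+00  2.230e-02 -1.300e-03] [ 0.9 -0.   0.1] [ 0.58  0.03 -0.4  -0.   -1.14  1.01] 0.004
side 15.0 [0.4723 0.0779 0.2282] [ 3.1411e+00  2.3200e-02 -1.2000e-03] [-0.1  0.9 -1. ] [ 0.58  0.03 -0.4  -0.   -1.14  1.01] 0.004
```

View pics/wrist12.png

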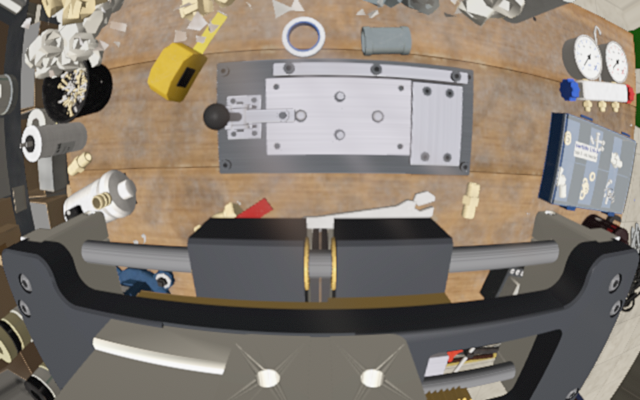

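View pics/w12L.png

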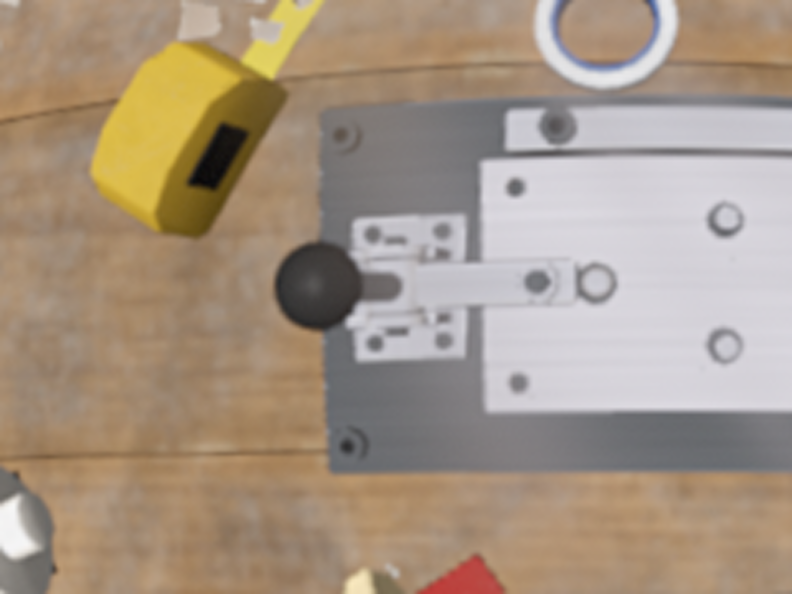

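View pics/ss12.png

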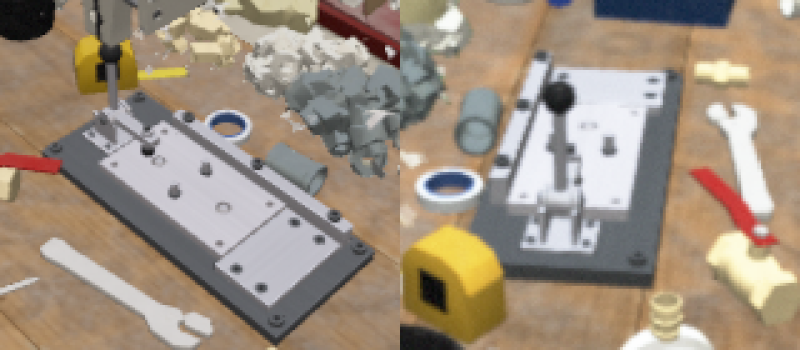

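Run:
```python
from fit import *
j=[.5445,.0552,.0122]
W=pickle.load(open("wrist12.pkl","rb"));S=pickle.load(open("scene12.pkl","rb"));D=pickle.load(open("side12.pkl","rb"))
for th in (0,.04,.08,.15):
    b=tf(j,ball(th)); print(th,wproj(W,b)-[216.1,116.1],proj(S,b)-[284.3,166],proj(D,b)-[325.6,213.2])
```

```text
0 [[1.12792185 0.18207556]] [[-0.52343484 -1.16597516]] [[-0.41089154 -0.70109187]]
0.04 [[-2.27087957  0.38723883]] [[-1.38694188 -1.72007507]] [[-0.63917695  0.02491316]]
0.08 [[-5.58774851  0.59730755]] [[-2.24303897 -2.22925016]] [[-0.86738004  0.81230806]]
0.15 [[-11.16816354   0.97337327]] [[-3.7187271  -3.01021019]] [[-1.26530861  2.33525837]]
```

The three views put the lever at about 0 to 0.02 rad, so it is closed, and the plate is flat with a pin in each hole. Nothing is touching the robot.

```bash
python3 -c "
from cell import env
print(env.sign_off())"
```

```text
the job is handed in; nothing more can be done
None
```

The plate is seated on both pins and the clamp is closed on it; I handed the job in at about 15 s of the 51 s allowed.

- **Seating the plate:** I pushed its near edge with shut fingers until it lay straight against the fence. I then pushed its right end along the fence in two passes. The first pass left it 13 mm short, still on the step, and the second dropped it over the pins.
- **Closing the clamp:** I pushed the ball over until it stopped moving under about 20 N of push, then backed the arm clear.

**Last checks:**
- **Plate:** before clamping, a fit to the wrist picture put it at height 15–17 mm. It was within 0.6 mm of the jig's origin and 0.005 rad of straight. Both pins showed in their holes, with a gap to the step.
- **Lever:** measured from all three cameras after the push, its angle is about 0.01 rad, and the foot is on the plate.
- **Other things:** nothing else on the table looked moved in the last pictures, and the wrist force read about zero.
- **Disagreement:** before the push, successive picture fits gave the lever angle as 0.86, 0.94 and 0.92 rad. The scene camera showed the ball unmoved between the first two, so I took the difference as measuring error.

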